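# Fit the notched holder head on the circuit-board stand

### The arm

A 7-joint arm with a two-finger parallel gripper is mounted at the origin on the work surface. World frame = base frame: x ahead of the robot, y to its left, z up, the work surface at z = 0. Lengths are in m, angles in degrees, forces in N, time in s.
With the tool pointing down it reaches from about 0.425 to 1.025 m from the base axis. Payload 9.4 kg.
Tool frame: the origin (TCP) lies on the front face of the gripper's body, between the roots of the fingers; the fingertips stand 84 mm ahead of it and the grasp point (between the pads) lies 65 mm ahead of it; x points along the fingers, y is the direction in which the jaws open and shut, and the axes are right-handed (so a half turn about x gives the same grasp; the last joint's range is limited). The gripper opens to 93 mm and grips with 3 to 60 N. Pads are 15 mm wide; open, the fingers measure 128 mm over their backs; the gripper's body (75 mm by 188 mm) begins 65 mm behind the grasp point.
Start: joints at [66.251, 34.337, -0.143, 91.639, 0.103, 54.024, -4.572], TCP at [0.24, -0.684, 0.303] pointing down, gripper open.
Joint ranges: [-147.43, 147.43], [-19.82, 112.94], [-74.19, 73.91], [6.32, 146.72], [-59.91, 239.91], [6.04, 106.73], [-150.56, 150.56]. Speed limits (degrees/s): [127.2, 127.2, 172.46, 172.46, 180, 180, 180].

### API

Orientations are given as [roll, pitch, yaw] about the fixed x, y, z axes, in that order (R = Rz(yaw) Ry(pitch) Rx(roll)).
In Python, from station import robot gives the robot as it stands.
- The arm moves only by the tool carry_out, never from a script. Its arguments are lists of equal length, an entry for each row: "hand": the gripper command: -1 is fully open, 1 is shut, values between are in proportion; "offset": the shift along the world's x, y, z as a fraction of full scale, a list of three; "rot": the turn, a rotation vector about the world's x, y, z as a fraction of full scale, a list of three. A call has 1 to 20 rows; each row shifts and turns the pose as measured when the row begins; what a row does not reach is not made up. Full scale, the value 1, is 300 mm for a shift and 90 degrees for a turn. A row lasts 1/12 s, in which the tool goes at most 41.7 mm and 7.16 degrees, less where a joint would pass 70% of its speed; a pose out of reach is approached as far as the arm can. A call with a number of a shift or a turn outside -1 to 1 is refused whole. A call with a gripper value outside its range is refused whole. The fingers move at their own pace and stop on an object; "squeeze" is the grip in N (left out, the last holds). Time passes only in rows, so rows that do not move let the fingers close. It gives the time, the measured TCP pose, the force and the opening at its end, in the units of the state.
- robot.read_state(): the state, without advancing time (a new reading comes with each control period).
- robot.snapshot(name): name is "side" or "top" or "wrist"; returns a dict with "image" (420x560x3 uint8, red, green, blue), "vertical_fov" (degrees; the focal length in pixels is half the picture's height over the tangent of half this angle, whatever the lens; pixels are square), "cx", "cy" (the principal point, pixels), "dist_coeffs" ([k1, k2, p1, p2, k3] as OpenCV has them; the pictures are not rectified), "origin" and "orientation" of the camera in the world. Camera axes: x right, y up, looking along -z (the intrinsics and any distortion apply to the point x, -y, -z); pixel columns grow to the right and rows downward; lengths in m; the calibration is good to about 2 mm. A picture is of the moment at which its call begins. There is no depth.
- robot.sign_off(): hands the job in, once; it reports no verdict.
The state is a dict: "clock": time; "joint_pos": joint angles; "dq": joint speeds; "joint_torque": joint torques, N m; "tcp_pos": TCP position; "eef_rot": TCP orientation; "ft_force": force on the tool from outside, world axes, zero at the start; "wrist_torque": the same for the moment, N m; "grip_width": opening from 0.0 (shut) to 1.0 (fully open).
Only numpy, scipy, OpenCV 4.12 (cv2) and the standard library are available. Lean on these libraries where they do the work, as an engineer would, in place of code of your own. Each camera call takes 0.05 s, during which the arm holds its last target. There are 200 camera calls.

### The job

Pick up the yellow board-holder head, the one with a notch in one end, and lower it gently, not dropping it, over the stand's central spindle with the notch around the red pin, until it sits flat on the stand's round foot; then let go. Leave the grey head where it lies.

Things in the scene. Friction and masses are not known exactly. Their poses are not given: they have to be found in the camera images.
- yellow_head: Yellow plate 170x90x6 mm, 0.28-0.46 kg, flat on the bench. Round aluminium hub in the middle (grip it here): 50 mm across, top 42 mm over the underside, 34 mm bore right through. Open notch 36 mm wide in the +x end, 45 to 85 mm from the hub axis. Black jaws on the 4 corners, x 73-85, y 26-45 mm, 44 mm high. Origin: hub axis at the underside; x towards the notch, z up.
- stand: Fixed stand: white disc foot, 150 mm across, top 25 mm above the bench. Central steel spindle 14 mm thick, tip 70 mm above the bench; red pin 10 mm thick, 60 mm from the centre along +x at the end of a red stripe, tip 45 mm above the bench. Origin: centre of the foot's underside, z up. Head home: its origin 25 mm above this one, x axes the same way, about 10 mm of free play sideways.
- grey_head: The wrong head, to be left alone: grey plate, same size, hub and jaws as the yellow one, but both ends plain, without a notch. Origin and axes as on the yellow head.
There are look-alikes about, which are no part of the job. There is more than one size of the stand; the job needs the middle-sized.

How it is judged:
By the outcome, as a careful person would: the job done as asked, in the order asked, and still so for the second after the job is handed in, with the robot touching nothing.
It also fails if it takes over 38 s, if anything falls off the work surface, if the arm or the gripper's body presses on something with over 40 N, if the wrist force passes 120 N, or if a joint passes its speed limit or range.

## Working session

There is one attempt and no reset: what is moved stays moved. The work goes in short steps, Python scripts to look and compute and a tool call to move; the robot and the scene stay as the last step left them, time stands still between calls to the robot, and variables do not carry over. Pictures are saved under pics/ and viewed, about 8 in all and at most 12, crops included, and the job is handed in when it is done.

Besides the shell and the picture viewer there is one more tool, called after ">>>" as name(argument=value, ...) on one line, values as JSON. carry_out: Moves the arm, as the interface text tells. Its arguments: {"type":"object","properties":{"hand":{"type":"array"},"offset":{"type":"array"},"rot":{"type":"array"},"squeeze":{"type":"number"}},"required":["hand","offset","rot"]}

```bash
mkdir -p pics
cat > h.py <<'E'
import numpy as np, cv2, math
from station import robot
from scipy.spatial.transform import Rotation as R
def snap(n,f):
    s=robot.snapshot(n); cv2.imwrite('pics/'+f+'.png',cv2.cvtColor(s['image'],cv2.COLOR_RGB2BGR))
    import pickle; pickle.dump(s,open('pics/'+f+'.pkl','wb')); return s
def load(f):
    import pickle; return pickle.load(open('pics/'+f+'.pkl','rb'))
def cam(s):
    f=s['image'].shape[0]/2/math.tan(math.radians(s['vertical_fov'])/2)
    K=np.array([[f,0,s['cx']],[0,f,s['cy']],[0,0,1.]])
    o=np.array(s['orientation'],float)
    M=o if o.shape==(3,3) else R.from_euler('xyz',o,degrees=True).as_matrix()
    return K,np.array(s['dist_coeffs'],float),np.array(s['origin'],float),M@np.diag([1,-1,-1])
def toworld(s,px,z):
    K,d,o,M=cam(s); u=cv2.undistortPoints(np.array(px,float).reshape(-1,1,2),K,d).reshape(-1,2)
    r=np.c_[u,np.ones(len(u))]@M.T
    return o+r*((z-o[2])/r[:,2])[:,None]
def topix(s,P):
    K,d,o,M=cam(s); q=(np.array(P,float).reshape(-1,3)-o)@M
    return cv2.projectPoints(q,np.zeros(3),np.zeros(3),K,d)[0].reshape(-1,2)
E
python3 - <<'E'
from h import *
for n in('top','side'):
    s=snap(n,n+'0'); print(n,s['vertical_fov'],s['cx'],s['cy'],s['dist_coeffs'],s['origin'],s['orientation'])
print(robot.read_state())
E
```

```text
top 51.00092201819117 278.01612991607686 206.11542817193435 [-0.00341167  0.          0.          0.          0.        ] [0.38426985 0.01212641 1.102561  ] [  4.44253045  -1.23927153 -90.34441006]
side 52.986169929308616 274.4664786381076 215.92904579439383 [-0.12663373  0.          0.          0.          0.        ] [-0.12861358  0.64923474  0.58225027] [  58.5625592    -0.32169155 -137.24609489]
{'clock': 0.1, 'joint_pos': array([66.24995589, 34.38043613, -0.14476056, 91.67372464,  0.10376591,
       54.02505855, -4.57447558]), 'dq': array([ 0.0025669 , -0.10263334,  0.06078663, -0.10376183, -0.08770797,
       -0.05072639, -0.0057591 ]), 'joint_torque': array([ 6.05051173e-03, -7.66547370e+01,  1.50264390e+00, -2.52936065e+01,
       -5.22321055e-02,  1.35669659e-02,  2.79436387e-05]), 'tcp_pos': array([ 0.24017133, -0.68374198,  0.3019565 ]), 'eef_rot': array([-83.87077265,  89.9208792 , 115.48533755]), 'ft_force': array([0.09665863, 0.12548699, 1.27020185]), 'wrist_torque': array([-0.0257531 ,  0.06757143, -0.01129314]), 'grip_width': 1.00206234175198}
```

View pics/top0.png

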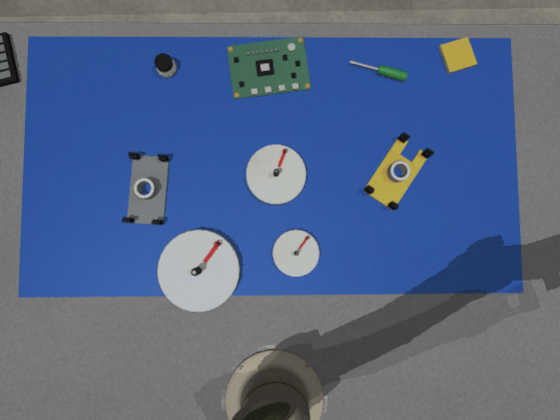

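View pics/side0.png

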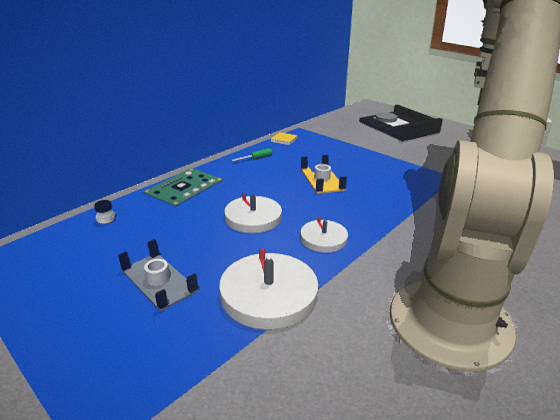

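Candidates in the top view:
- **Yellow things:** the notched plate with a hub at (400,171), and a plain yellow pad at (458,55). The notched plate fits.
- **Stands:** large at (199,270), middle at (276,174), small at (296,253). About 0.41 px/mm makes 150 mm about 61 px, which fits the middle one.

I'll measure these and confirm them in one crop.

Run:
```python
from h import *
s=load('top0'); im=s['image']; hsv=cv2.cvtColor(im,cv2.COLOR_RGB2HSV)
H,S,V=[hsv[...,i].astype(int) for i in range(3)]
# discs
w=((S<50)&(V>150)).astype(np.uint8); w[:60]=0;w[310:]=0
n,l,st,c=cv2.connectedComponentsWithStats(w)
for i in range(1,n):
    if st[i,4]>500:
        cn=max(cv2.findContours((l==i).astype(np.uint8),0,1)[0],key=cv2.contourArea)
        e=cv2.fitEllipse(cv2.convexHull(cn)); p=toworld(s,[e[0]],.025)[0]
        g=toworld(s,[(e[0][0]-e[1][0]/2,e[0][1]),(e[0][0]+e[1][1]/2,e[0][1])],.025)
        print('disc',np.round(e[0],1),np.round(e[1],1),p.round(4),'dia',np.linalg.norm(g[1]-g[0]).round(4))
r=(((H<8)|(H>172))&(S>150)&(V>80)).astype(np.uint8)
n,l,st,c=cv2.connectedComponentsWithStats(r)
for i in range(1,n):
    if st[i,4]>8: print('red',c[i].round(1),st[i])
y=((H>18)&(H<32)&(S>130)&(V>80)).astype(np.uint8)
n,l,st,c=cv2.connectedComponentsWithStats(y)
for i in range(1,n):
    if st[i,4]>100: print('yel',c[i].round(1),st[i])
a=cv2.resize(im[110:230,235:315],None,fx=5,fy=5,interpolation=cv2.INTER_CUBIC)
b=cv2.resize(im[120:220,360:440],None,fx=5,fy=5,interpolation=cv2.INTER_CUBIC)
b=cv2.copyMakeBorder(b,0,100,0,0,0)
o=np.hstack([a,b]);cv2.imwrite('pics/crop0.png',o[...,::-1])
```

```text
disc [275.5 173.8] [58.9 59.5] [ 0.5479 -0.006   0.025 ] dia 0.1463
disc [197.7 270.5] [80.8 82.1] [0.3125 0.1835 0.025 ] dia 0.1963
disc [295.5 253. ] [46.1 46.6] [ 0.3531 -0.0535  0.025 ] dia 0.1131
red [281.7 157.6] [278 150   8  16  33]
red [303.1 242.4] [300 237   8  11  14]
red [211.7 251.1] [204 242  16  20  70]
yel [458.1  54.3] [441  37  36  35 801]
yel [393.2 175.6] [ 367  140   59   66 1466]
```

View pics/crop0.png

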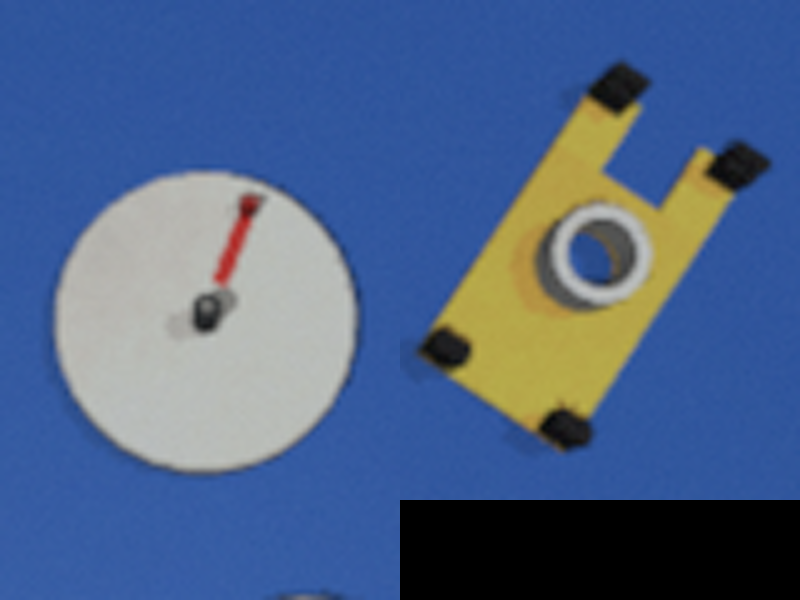

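The crop confirms both. The middle disc has its spindle tip at crop (207,305) and pin at (249,202). The yellow plate has an open notch at upper right and its hub rim centre at crop (602,254). Next I'll compute poses.

Run:
```python
from h import *
s=load('top0')
P=lambda x,y,ox,oy:((x+.5)/5-.5+ox,(y+.5)/5-.5+oy)
sp=toworld(s,[P(207,305,235,110)],.07)[0]; pin=toworld(s,[P(249,203,235,110)],.045)[0]
c=np.array([.5479,-.006]); print('spindle',sp,'pin',pin,'r',np.linalg.norm(pin[:2]-c),np.linalg.norm(pin[:2]-sp[:2]))
for b in(c,sp[:2]): print('stand yaw',np.degrees(np.arctan2(*(pin[:2]-b)[::-1])))
hub=toworld(s,[P(202,254,360,120)],.042)[0]
nc=toworld(s,[P(205,172,360,120),P(260,210,360,120)],.006)
print('hub',hub,'notch w',np.linalg.norm(nc[0]-nc[1]),'dist',np.linalg.norm(nc.mean(0)[:2]-hub[:2]))
ed=toworld(s,[P(40,322,360,120),P(185,97,360,120),P(195,418,360,120),P(330,205,360,120)],.006)
for a,b in((0,1),(2,3)):
    d=ed[b]-ed[a];print('edge yaw',np.degrees(np.arctan2(d[1],d[0])))
d=nc.mean(0)-hub;print('notch yaw',np.degrees(np.arctan2(d[1],d[0])))
st=robot.read_state();M=R.from_euler('xyz',st['eef_rot'],degrees=True).as_matrix();print(M.round(3))
print('tool y yaw',np.degrees(np.arctan2(M[1,1],M[0,1])))
# side check
t=load('side0');print('side proj hub,spindle,pin',topix(t,[hub,[*c,.07],pin]).round(1))
```

```text
spindle [ 0.54873374 -0.00642516  0.07      ] pin [ 0.60279972 -0.02761312  0.045     ] r 0.05900089928616419 0.05806944050460017
stand yaw -21.488745811940152
stand yaw -21.399753944544813
hub [ 0.55293218 -0.31047079  0.042     ] notch w 0.03378333888861182 dist 0.046831187653869025
edge yaw -33.68649417309065
edge yaw -33.63028537301986
notch yaw -35.84770709385543
[[-0.001  0.331 -0.943]
 [ 0.001 -0.943 -0.331]
 [-1.    -0.001  0.   ]]
tool y yaw -70.64389560201766
side proj hub,spindle,pin [[323.1 167.6]
 [252.9 194.8]
 [244.4 193.5]]
```

>>> carry_out(hand=[-1,-1,-1,-1,-1,-1,-1,-1,-1,-1,-1,-1,-1,-1,-1,-1,-1,-1,-1], offset=[[0.058,0.069,-0.009],[0.058,0.069,-0.009],[0.058,0.069,-0.009],[0.058,0.069,-0.009],[0.058,0.069,-0.009],[0.058,0.069,-0.009],[0.058,0.069,-0.009],[0.058,0.069,-0.009],[0.058,0.069,-0.009],[0.058,0.069,-0.009],[0.058,0.069,-0.009],[0.058,0.069,-0.009],[0.058,0.069,-0.009],[0.058,0.069,-0.009],[0.058,0.069,-0.009],[0.058,0.069,-0.009],[0.058,0.069,-0.009],[0.058,0.069,-0.009],[0,0,0]], rot=[[0,0,0.078],[0,0,0.078],[0,0,0.078],[0,0,0.078],[0,0,0.078],[0,0,0.078],[0,0,0.078],[0,0,0.078],[0,0,0.078],[0,0,0.078],[0,0,0.078],[0,0,0.078],[0,0,0.078],[0,0,0.078],[0,0,0.078],[0,0,0.078],[0,0,0.078],[0,0,0.078],[0,0,0]])

```text
clock: 1.68
tcp_pos: [0.5589, -0.2915, 0.2457]
eef_rot: [-78.6, 89.8, -110.0]
ft_force: [0.0, 1.1, -0.7]
grip_width: 0.998
```

```bash
cat >> h.py <<'E'
def tool(target=None,yaw=None):
    st=robot.read_state();M=R.from_euler('xyz',st['eef_rot'],degrees=True).as_matrix()
    y=np.degrees(np.arctan2(M[1,1],M[0,1]))
    print('t',round(st['clock'],2),'tcp',st['tcp_pos'].round(4),'toolx',M[:,0].round(3),'yaw',y.round(2),'F',st['ft_force'].round(1),'w',round(st['grip_width'],3),'q',st['joint_pos'].round(0))
    if target is not None:
        print('offset',((np.array(target)-st['tcp_pos'])/.3).round(3),'mm',((np.array(target)-st['tcp_pos'])*1e3).round(1))
        D=np.array([[0,np.cos(np.radians(yaw)),0],[0,np.sin(np.radians(yaw)),0],[-1,0,0]]);D[:,2]=np.cross(D[:,0],D[:,1])
        print('rot',(R.from_matrix(D@M.T).as_rotvec(degrees=True)/90).round(3))
E
python3 - <<'E'
from h import *
tool([.553,-.3105,.2],56.3); s=snap('wrist','w1'); print(topix(s,[[.553,-.3105,.042]]), s['origin'])
E
```

```text
t 1.68 tcp [ 0.5589 -0.2915  0.2457] toolx [-0.001 -0.003 -1.   ] yaw 58.65 F [ 0.   1.1 -0.7] w 0.998 q [ 45.  35. -35. 106.  27.  47.  55.]
offset [-0.02  -0.063 -0.152] mm [ -5.9 -19.  -45.7]
rot [ 0.002 -0.001 -0.026]
[[256.21278696 210.20927734]] [ 0.48716377 -0.24691972  0.32748278]
```

View pics/w1.png

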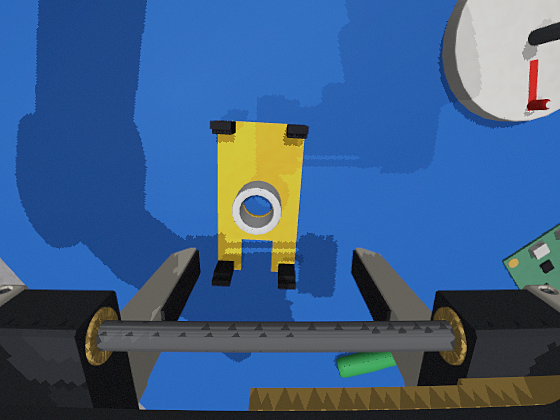

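The wrist view shows the notched yellow head with its hub rim near (257,208), against a predicted (256,210). The fingers straddle the head's y axis. I'll refine the position and yaw.

Run:
```python
from h import *
s=load('w1');im=s['image'];hsv=cv2.cvtColor(im,cv2.COLOR_RGB2HSV)
w=((hsv[...,1]<40)&(hsv[...,2]>190)).astype(np.uint8);m=np.zeros_like(w);m[170:245,220:295]=1;w*=m
n,l,st,c=cv2.connectedComponentsWithStats(w);i=1+st[1:,4].argmax()
cn=max(cv2.findContours((l==i).astype(np.uint8),0,1)[0],key=cv2.contourArea);e=cv2.fitEllipse(cv2.convexHull(cn));print(st[i],e)
p=toworld(s,[e[0]],.042)[0];pp=toworld(s,[(e[0][0]-e[1][0]/2,e[0][1]),(e[0][0]+e[1][0]/2,e[0][1])],.042)
print('hub',p,'dia',np.linalg.norm(pp[1]-pp[0]))
H=hsv[...,0];y=((H>18)&(H<34)&(hsv[...,1]>130)&(hsv[...,2]>70))
def edge(rows,right):
    q=[(np.where(y[r,200:320])[0][-1 if right else 0]+200+(.5 if right else -.5),r) for r in rows]
    q=toworld(s,q,.006);v=cv2.fitLine(q[:,:2].astype(np.float32),cv2.DIST_HUBER,0,.01,.01).ravel()
    nrm=np.array([-v[1],v[0]]);print('edge yaw',np.degrees(np.arctan2(v[1],v[0])),'dist to hub',nrm@(p[:2]-v[2:]))
edge(range(140,232,3),0);edge(range(145,232,3),1)
```

```text
[232 188  49  47 836] ((255.9468231201172, 210.88668823242188), (46.214744567871094, 48.42551040649414), 104.22067260742188)
hub [ 0.55345741 -0.31110416  0.042     ] dia 0.04592239612874401
edge yaw -34.628777 dist to hub 0.04492771543257073
edge yaw -34.148407 dist to hub -0.04476042145930772
```

>>> carry_out(hand=[-1,-1,-1,-1,-1], offset=[[-0.01,-0.032,-0.07],[-0.009,-0.032,-0.07],[0,0,-0.06],[0,0,0],[0,0,0]], rot=[[0.001,0,-0.015],[0.001,0,-0.016],[0,0,0],[0,0,0],[0,0,0]])

```text
clock: 2.15
tcp_pos: [0.5493, -0.3167, 0.1836]
eef_rot: [-114.9, 89.7, -150.1]
ft_force: [0.2, -0.2, 0.5]
grip_width: 1.0
```

```bash
python3 -c "
from h import *
tool([.5532,-.3108,.095],55.8)"
```

```text
t 2.15 tcp [ 0.5493 -0.3167  0.1836] toolx [-0.004 -0.003 -1.   ] yaw 54.78 F [ 0.2 -0.2  0.5] w 1.0 q [ 45.  39. -31. 108.  30.  41.  51.]
offset [ 0.013  0.02  -0.295] mm [  3.9   5.9 -88.6]
rot [ 0.002 -0.003  0.011]
```

>>> carry_out(hand=[-1,-1,-1,-1,-1,-1,-1,-1], offset=[[0.006,0.008,-0.05],[0.003,0.006,-0.05],[0.002,0.003,-0.05],[0,0,-0.04],[0,0,-0.02],[0,0,-0.01],[0,0,0],[0,0,0]], rot=[[0.001,-0.001,0.005],[0,-0.001,0.004],[0,0,0],[0,0,0],[0,0,0],[0,0,0],[0,0,0],[0,0,0]])

```text
clock: 2.82
tcp_pos: [0.5529, -0.3158, 0.1217]
eef_rot: [-27.6, 89.6, -62.5]
ft_force: [0.7, 0.6, -0.9]
grip_width: 0.997
```

```bash
python3 -c "
from h import *
tool([.5532,-.3108,.095],55.8)"
```

```text
t 2.82 tcp [ 0.5529 -0.3158  0.1217] toolx [ 0.003 -0.006 -1.   ] yaw 55.11 F [ 0.7  0.6 -0.9] w 0.997 q [ 42.  44. -27. 110.  35.  34.  47.]
offset [ 0.001  0.017 -0.089] mm [  0.3   5.  -26.7]
rot [0.004 0.002 0.008]
```

>>> carry_out(hand=[-1,-1,-1,-1,-1,-1], offset=[[0,0.008,-0.025],[0,0.007,-0.025],[0,0.004,-0.02],[0,0.002,-0.012],[0,0.001,-0.005],[0,0,0]], rot=[[0.001,0,0.003],[0.001,0,0.003],[0,0,0.002],[0,0,0],[0,0,0],[0,0,0]])

```text
clock: 3.32
tcp_pos: [0.5535, -0.3087, 0.0948]
eef_rot: [-1.3, 89.6, -35.4]
ft_force: [-0.4, -0.5, -0.3]
grip_width: 1.001
```

```bash
python3 -c "
from h import *
tool([.5532,-.3108,.095],55.8)"
```

```text
t 3.32 tcp [ 0.5535 -0.3087  0.0948] toolx [ 0.006 -0.004 -1.   ] yaw 55.9 F [-0.4 -0.5 -0.3] w 1.001 q [ 40.  46. -25. 111.  37.  31.  46.]
offset [-0.001 -0.007  0.001] mm [-0.3 -2.1  0.2]
rot [ 0.003  0.004 -0.001]
```

>>> carry_out(hand=[-1,1,1,1,1,1,1,1,1,1,1,1], offset=[[-0.001,-0.006,0],[0,0,0],[0,0,0],[0,0,0],[0,0,0],[0,0,0],[0,0,0],[0,0,0],[0,0,0],[0,0,0],[0,0,0],[0,0,0]], rot=[[0.003,0.004,0],[0,0,0],[0,0,0],[0,0,0],[0,0,0],[0,0,0],[0,0,0],[0,0,0],[0,0,0],[0,0,0],[0,0,0],[0,0,0]], squeeze=45)

```text
clock: 4.32
tcp_pos: [0.5535, -0.3111, 0.0953]
eef_rot: [163.2, 90.0, 129.1]
ft_force: [0.1, 0.0, 0.1]
grip_width: 0.539
```

```bash
python3 -c "
from h import *
tool([.5532,-.3108,.2],55.8)"
```

```text
t 4.32 tcp [ 0.5535 -0.3111  0.0953] toolx [-0.001  0.001 -1.   ] yaw 55.87 F [0.1 0.  0.1] w 0.539 q [ 41.  46. -26. 110.  36.  32.  46.]
offset [-0.001  0.001  0.349] mm [ -0.3   0.3 104.7]
rot [-0.    -0.    -0.001]
```

>>> carry_out(hand=[1,1,1,1,1,1,1,1,1,1,1,1,1], offset=[[0,0,0.01],[0,0,0.02],[0,0,0.03],[0,0,0.04],[0,0,0.05],[0,0,0.05],[0,0,0.05],[0,0,0.04],[0,0,0.03],[0,0,0.02],[0,0,0.01],[0,0,0],[0,0,0]], rot=[[0,0,0],[0,0,0],[0,0,0],[0,0,0],[0,0,0],[0,0,0],[0,0,0],[0,0,0],[0,0,0],[0,0,0],[0,0,0],[0,0,0],[0,0,0]])

```text
clock: 5.4
tcp_pos: [0.5507, -0.3103, 0.2109]
eef_rot: [-166.4, 89.8, 159.5]
ft_force: [-0.3, -0.4, -4.4]
grip_width: 0.535
```

```bash
python3 -c "
from h import *
tool([.5483,-.0062,.2],68.6)"
```

```text
t 5.4 tcp [ 0.5507 -0.3103  0.2109] toolx [-0.004  0.001 -1.   ] yaw 55.9 F [-0.3 -0.4 -4.4] w 0.535 q [ 46.  38. -33. 107.  29.  44.  53.]
offset [-0.008  1.014 -0.036] mm [ -2.4 304.1 -10.9]
rot [-0.001 -0.002  0.141]
```

Held (4.4 N, so about 0.45 kg). Next is the transfer.

>>> carry_out(hand=[1,1,1,1,1,1,1,1,1,1,1,1,1,1,1,1,1,1], offset=[[0,0.02,0],[0,0.04,0],[0,0.06,0],[0,0.08,0],[0,0.08,0],[0,0.08,0],[0,0.08,0],[0,0.08,0],[0,0.08,0],[0,0.08,0],[0,0.08,0],[0,0.07,0],[0,0.06,0],[0,0.04,0],[0,0.02,0],[0,0.01,0],[0,0,0],[0,0,0]], rot=[[0,0,0.01],[0,0,0.01],[0,0,0.01],[0,0,0.01],[0,0,0.01],[0,0,0.01],[0,0,0.01],[0,0,0.01],[0,0,0.01],[0,0,0.01],[0,0,0.01],[0,0,0.01],[0,0,0.01],[0,0,0.01],[0,0,0],[0,0,0],[0,0,0],[0,0,0]])

```text
clock: 6.9
tcp_pos: [0.5379, 0.0187, 0.205]
eef_rot: [164.8, 88.9, 146.0]
ft_force: [-0.6, -0.0, -4.2]
grip_width: 0.538
```

```bash
python3 -c "
from h import *
tool([.5483,-.0062,.2],68.6)
s=snap('wrist','w2')
print('spindle,pin pred',topix(s,[[.5483,-.0062,.07],[.5483+.06*.931,-.0062-.06*.364,.045],[.5483,-.0062,.025]]))
st=robot.read_state()
"
```

```text
t 6.9 tcp [0.5379 0.0187 0.205 ] toolx [-0.017  0.011 -1.   ] yaw 71.19 F [-0.6 -0.  -4.2] w 0.538 q [ 17.  34. -36. 119.  31.  37.  32.]
offset [ 0.035 -0.083 -0.017] mm [ 10.4 -24.9  -5. ]
rot [-0.007 -0.01  -0.029]
spindle,pin pred [[248.53404401 255.23373617]
 [249.562733   303.04176206]
 [252.44274104 234.85436998]]
```

View pics/w2.png

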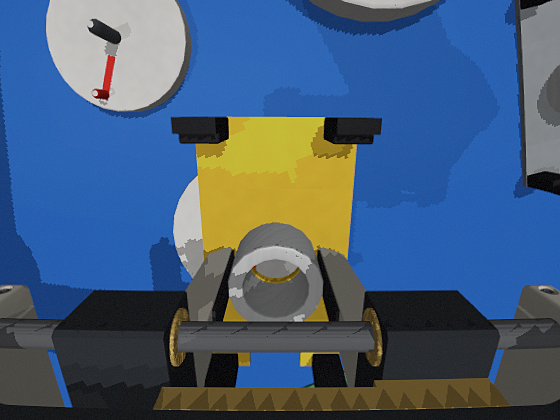

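The head is gripped at the hub and looks level, and the middle stand is hidden beneath it. I overshot by 25 mm in y, so I'll correct that.

>>> carry_out(hand=[1,1,1,1,1,1,1,1,1], offset=[[0.007,-0.015,0],[0.008,-0.02,0],[0.007,-0.018,0],[0.005,-0.012,0],[0.004,-0.007,0],[0.002,-0.004,0],[0.001,-0.002,0],[0,0,0],[0,0,0]], rot=[[-0.002,-0.003,-0.007],[-0.002,-0.003,-0.008],[-0.002,-0.002,-0.007],[-0.001,-0.001,-0.004],[0,0,-0.002],[0,0,0],[0,0,0],[0,0,0],[0,0,0]])

```text
clock: 7.7
tcp_pos: [0.5494, -0.0133, 0.2045]
eef_rot: [-93.4, 89.8, -115.5]
ft_force: [0.0, 0.2, -3.8]
grip_width: 0.54
```

```bash
python3 -c "
from h import *
tool([.5483,-.0062,.19],68.6)
s=snap('side','s2');t=snap('top','t2')
a=cv2.resize(s['image'][110:260,170:330],None,fx=2.5,fy=2.5,interpolation=cv2.INTER_CUBIC)
b=cv2.resize(t['image'][100:250,200:360],None,fx=2.5,fy=2.5,interpolation=cv2.INTER_CUBIC)
cv2.imwrite('pics/c2.png',np.hstack([a,b])[...,::-1])
"
```

```text
t 7.7 tcp [ 0.5494 -0.0133  0.2045] toolx [-0.001 -0.003 -1.   ] yaw 67.84 F [ 0.   0.2 -3.8] w 0.54 q [ 19.  34. -34. 118.  31.  37.  31.]
offset [-0.004  0.024 -0.048] mm [ -1.1   7.1 -14.5]
rot [ 0.002 -0.001  0.008]
```

View pics/c2.png

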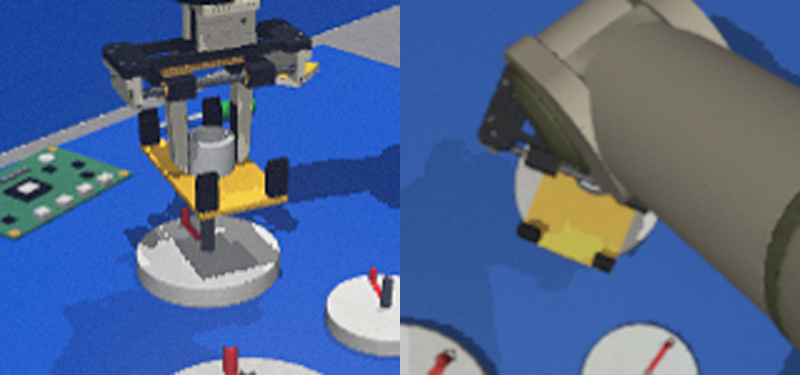

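The side crop shows the head level above the middle stand, with the spindle below the hub and the red pin under the notch end. I'll centre it and descend to just above the spindle tip.

>>> carry_out(hand=[1,1,1,1,1,1,1], offset=[[-0.001,0.008,-0.015],[-0.001,0.007,-0.02],[-0.001,0.004,-0.02],[0,0.002,-0.015],[0,0.001,-0.008],[0,0,0],[0,0,0]], rot=[[0.001,0,0.003],[0.001,0,0.003],[0,0,0.001],[0,0,0],[0,0,0],[0,0,0],[0,0,0]])

```text
clock: 8.38
tcp_pos: [0.5478, -0.0044, 0.1779]
eef_rot: [174.1, 89.8, 152.8]
ft_force: [-0.2, 0.2, -4.6]
grip_width: 0.537
```

```bash
python3 -c "
from h import *
tool([.5483,-.0062,.1203],68.6)"
```

```text
t 8.38 tcp [ 0.5478 -0.0044  0.1779] toolx [-0.003  0.001 -1.   ] yaw 68.69 F [-0.2  0.2 -4.6] w 0.537 q [ 17.  36. -32. 119.  34.  34.  29.]
offset [ 0.002 -0.006 -0.192] mm [  0.5  -1.8 -57.6]
rot [-0.001 -0.002 -0.001]
```

>>> carry_out(hand=[1,1,1,1,1,1,1,1], offset=[[0.001,-0.002,-0.015],[0,-0.001,-0.02],[0,0,-0.02],[0,0,-0.02],[0,0,-0.015],[0,0,-0.008],[0,0,0],[0,0,0]], rot=[[-0.001,-0.001,0],[0,0,0],[0,0,0],[0,0,0],[0,0,0],[0,0,0],[0,0,0],[0,0,0]])

```text
clock: 9.05
tcp_pos: [0.5483, -0.0056, 0.145]
eef_rot: [-130.8, 89.9, -152.2]
ft_force: [-0.0, 0.1, -4.4]
grip_width: 0.537
```

```bash
python3 -c "
from h import *
tool([.5483,-.0062,.1203],68.6)"
```

```text
t 9.05 tcp [ 0.5483 -0.0056  0.145 ] toolx [-0.001 -0.001 -1.   ] yaw 68.67 F [-0.   0.1 -4.4] w 0.537 q [ 15.  38. -29. 121.  37.  30.  26.]
offset [-0.    -0.002 -0.082] mm [ -0.   -0.6 -24.7]
rot [ 0.    -0.001 -0.001]
```

>>> carry_out(hand=[1,1,1,1,1,1,1,1], offset=[[0,-0.001,-0.012],[0,0,-0.014],[0,0,-0.014],[0,0,-0.012],[0,0,-0.008],[0,0,-0.005],[0,0,0],[0,0,0]], rot=[[0,-0.001,-0.001],[0,0,0],[0,0,0],[0,0,0],[0,0,0],[0,0,0],[0,0,0],[0,0,0]])

```text
clock: 9.72
tcp_pos: [0.5487, -0.0058, 0.1237]
eef_rot: [10.4, 89.9, -11.1]
ft_force: [0.4, -0.5, -3.5]
grip_width: 0.538
```

```bash
python3 -c "
from h import *
tool([.5483,-.0062,.1203],68.6)
s=snap('side','s3');t=snap('wrist','w3')
a=cv2.resize(s['image'][110:260,170:330],None,fx=2.5,fy=2.5,interpolation=cv2.INTER_CUBIC)
b=cv2.resize(t['image'][150:400,130:397],None,fx=1.5,fy=1.5,interpolation=cv2.INTER_CUBIC)
cv2.imwrite('pics/c3.png',np.hstack([a,b[:375,:400]])[...,::-1])
"
```

```text
t 9.72 tcp [ 0.5487 -0.0058  0.1237] toolx [ 0.002 -0.    -1.   ] yaw 68.57 F [ 0.4 -0.5 -3.5] w 0.538 q [ 13.  40. -27. 121.  39.  27.  24.]
offset [-0.001 -0.001 -0.011] mm [-0.4 -0.4 -3.4]
rot [0.    0.001 0.   ]
```

View pics/c3.png

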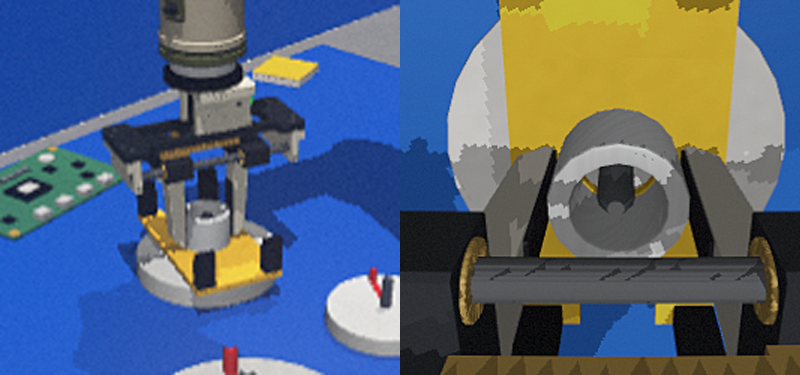

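The spindle is centred in the bore and the underside is about 3 mm above the foot. I'll make the final touch-down in small steps and watch the force.

>>> carry_out(hand=[1,1,1,1,1,1], offset=[[0,0,-0.003],[0,0,-0.003],[0,0,-0.003],[0,0,-0.002],[0,0,0],[0,0,0]], rot=[[0,0.001,0],[0,0,0],[0,0,0],[0,0,0],[0,0,0],[0,0,0]])

```text
clock: 10.32
tcp_pos: [0.549, -0.0059, 0.1208]
eef_rot: [8.2, 89.9, -13.3]
ft_force: [0.1, -0.4, -3.9]
grip_width: 0.539
```

```bash
python3 -c "
from h import *
tool([.5483,-.0062,.1203],68.6)"
```

```text
t 10.32 tcp [ 0.549  -0.0059  0.1208] toolx [ 0.001 -0.    -1.   ] yaw 68.55 F [ 0.1 -0.4 -3.9] w 0.539 q [ 13.  40. -27. 121.  40.  27.  24.]
offset [-0.002 -0.001 -0.002] mm [-0.7 -0.3 -0.5]
rot [0.    0.001 0.001]
```

>>> carry_out(hand=[1,1,1,1], offset=[[-0.001,0,-0.002],[-0.001,0,-0.002],[0,0,0],[0,0,0]], rot=[[0,0,0],[0,0,0],[0,0,0],[0,0,0]])

```text
clock: 10.65
tcp_pos: [0.5488, -0.0059, 0.1206]
eef_rot: [6.1, 89.8, -15.4]
ft_force: [0.7, -0.3, -3.9]
grip_width: 0.535
```

>>> carry_out(hand=[1,1,1,1,1], offset=[[0,0,-0.003],[0,0,-0.003],[0,0,-0.003],[0,0,0],[0,0,0]], rot=[[0,0,0],[0,0,0],[0,0,0],[0,0,0],[0,0,0]])

```text
clock: 11.07
tcp_pos: [0.5487, -0.0057, 0.1207]
eef_rot: [-6.2, 89.7, -27.6]
ft_force: [-0.1, -0.0, -3.2]
grip_width: 0.537
```

>>> carry_out(hand=[1,1], offset=[[0,0,-0.005],[0,0,-0.007]], rot=[[0,0,0],[0,0,0]])

```text
clock: 11.23
tcp_pos: [0.5488, -0.0056, 0.12]
eef_rot: [-13.3, 89.5, -34.7]
ft_force: [-11.8, -2.4, 52.2]
grip_width: 0.543
```

```bash
python3 -c "
from h import *
tool([.5487,-.0057,.1203],68.6)"
```

```text
t 11.23 tcp [ 0.5488 -0.0056  0.12  ] toolx [ 0.007 -0.005 -1.   ] yaw 68.56 F [-11.8  -2.4  52.2] w 0.543 q [ 12.  40. -26. 122.  40.  27.  23.]
offset [-0.    -0.     0.001] mm [-0.1 -0.1  0.3]
rot [0.003 0.005 0.   ]
```

That is contact: the head is resting on the foot. I'll relax, level and release.

>>> carry_out(hand=[1,1,1], offset=[[0,0,0.001],[0,0,0],[0,0,0]], rot=[[0.003,0.005,0],[0,0,0],[0,0,0]])

```text
clock: 11.48
tcp_pos: [0.5491, -0.0056, 0.1212]
eef_rot: [-12.5, 89.9, -34.0]
ft_force: [0.1, -0.0, -4.1]
grip_width: 0.54
```

```bash
python3 -c "
from h import *
tool([.5487,-.0057,.1203],68.6)"
```

```text
t 11.48 tcp [ 0.5491 -0.0056  0.1212] toolx [ 0.001 -0.001 -1.   ] yaw 68.57 F [ 0.1 -0.  -4.1] w 0.54 q [ 13.  40. -27. 121.  40.  27.  24.]
offset [-0.001 -0.    -0.003] mm [-0.4 -0.1 -0.9]
rot [0.001 0.001 0.   ]
```

>>> carry_out(hand=[1,1,1], offset=[[0,0,-0.003],[0,0,-0.003],[0,0,-0.003]], rot=[[0,0,0],[0,0,0],[0,0,0]])

```text
clock: 11.73
tcp_pos: [0.5491, -0.0055, 0.1201]
eef_rot: [-24.5, 89.8, -46.0]
ft_force: [-5.4, -1.9, 20.6]
grip_width: 0.536
```

Seated with light pressure. Now I'll open in place.

>>> carry_out(hand=[0.4,-0.2,-0.6,-1,-1,-1,-1,-1,-1], offset=[[0,0,0],[0,0,0],[0,0,0],[0,0,0],[0,0,0],[0,0,0],[0,0,0],[0,0,0],[0,0,0]], rot=[[0,0,0],[0,0,0],[0,0,0],[0,0,0],[0,0,0],[0,0,0],[0,0,0],[0,0,0],[0,0,0]])

```text
clock: 12.48
tcp_pos: [0.5497, -0.005, 0.1193]
eef_rot: [-6.7, 89.8, -28.2]
ft_force: [-0.9, -1.3, 0.6]
grip_width: 0.992
```

```bash
python3 -c "
from h import *
tool()"
```

```text
t 12.48 tcp [ 0.5497 -0.005   0.1193] toolx [ 0.003 -0.002 -1.   ] yaw 68.57 F [-0.9 -1.3  0.6] w 0.992 q [ 12.  40. -26. 121.  40.  27.  24.]
```

Released, with no load on the tool. I'll go straight up, then clear sideways.

>>> carry_out(hand=[-1,-1,-1,-1,-1,-1,-1,-1,-1,-1,-1,-1,-1,-1,-1,-1,-1,-1], offset=[[0,0,0.015],[0,0,0.03],[0,0,0.04],[0,0,0.05],[0,0,0.06],[0,0,0.08],[0,0,0.08],[0,-0.04,0.06],[0,-0.08,0.02],[0,-0.1,0],[0,-0.1,0],[0,-0.1,0],[0,-0.1,0],[0,-0.1,0],[0,-0.08,0],[0,-0.04,0],[0,0,0],[0,0,0]], rot=[[0,0,0],[0,0,0],[0,0,0],[0,0,0],[0,0,0],[0,0,0],[0,0,0],[0,0,0],[0,0,0],[0,0,0],[0,0,0],[0,0,0],[0,0,0],[0,0,0],[0,0,0],[0,0,0],[0,0,0],[0,0,0]])

```text
clock: 13.98
tcp_pos: [0.5454, -0.2329, 0.2711]
eef_rot: [12.7, 89.4, -8.3]
ft_force: [-0.1, 0.4, 0.7]
grip_width: 0.999
```

```bash
python3 -c "
from h import *
tool()
s=snap('side','s4');t=snap('top','t4')
a=cv2.resize(s['image'][150:250,190:297],None,fx=3.75,fy=3.75,interpolation=cv2.INTER_CUBIC)
b=cv2.resize(t['image'][120:220,220:327],None,fx=3.75,fy=3.75,interpolation=cv2.INTER_CUBIC)
cv2.imwrite('pics/c4.png',np.hstack([a,b])[...,::-1]);print(a.shape)
ps=np.array([.5483,-.0062])+np.array([.06*.931,-.06*.364])
print('pin top px',topix(t,[[*ps,.045],[.5483,-.0062,.07],[.5483,-.0062,.067]]))
"
```

```text
t 13.98 tcp [ 0.5454 -0.2329  0.2711] toolx [ 0.01  -0.001 -1.   ] yaw 69.01 F [-0.1  0.4  0.7] w 0.999 q [ 44.  32. -39. 110.  27.  47.  60.]
(375, 401, 3)
pin top px [[284.57121297 149.64835066]
 [275.90594549 170.78174407]
 [275.8846543  170.98066407]]
```

View pics/c4.png

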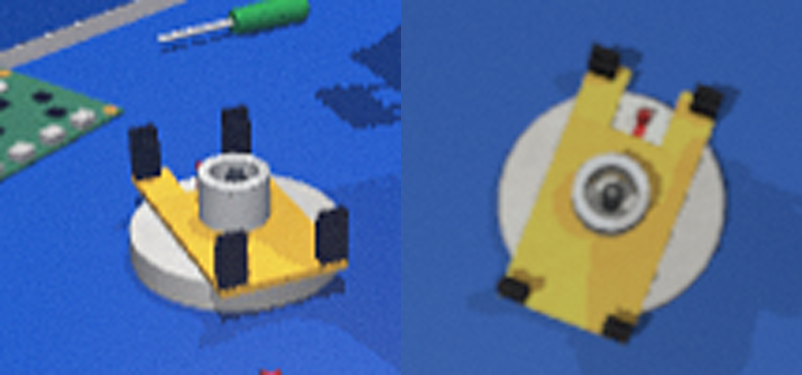

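The head sits flat on the middle stand. The red pin is inside the notch at crop (642,120), the spindle is inside the bore at (612,192), and the gripper is clear. I'll hand it in.

```bash
python3 -c "
from station import robot
print(robot.sign_off())"
```

```text
the job is handed in; nothing more can be done
None
```

The notched yellow head is on the middle-sized stand, over the spindle and with the red pin in the notch. The job is handed in at about 14 s of the 38 s allowed. The grey head was not touched.

- **Final check:** the last side and top pictures show the head flat on the foot, with the pin inside the notch and the spindle centred in the bore. The gripper was open and about 0.23 m away, with no load on the wrist.
- **Set-down:** one probing push to confirm contact with the foot, made through the fingers, peaked at a 52 N wrist reading, below the 120 N limit. I then eased off and released the head at about 20 N.
- **Disagreements:** the arm overshot the transfer by about 25 mm in y while above the stand, which I corrected before lowering. Yaw estimates for the yellow head differed by about 2°, well inside the free play.

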